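# Fold up the blue sample tray

## Task

Two fold-up sample trays lie half open on the lab bench. Erect the blue one: push up its left, right and far side panels, which lean outward, until all three stand upright like the near wall, making an open box. Do not touch the yellow tray.

Things in the scene. Friction and masses are not known exactly. Their poses are not given: they have to be found in the camera images.
- blue_left_edge (a point): Middle of the free edge, on the outer face, of the BLUE tray's left panel (seen from the robot): stiff plastic sheet 126 mm long, 4 mm thick, 65 mm from crease to free edge. Own z: up the panel from crease to edge; y: along the crease; x: out of the outer face. Crease: 65 mm along -z, 4 mm above the bench. Starts leaning outward, 34 to 54 degrees above the bench, space beneath; stops by itself at upright.
- blue_right_edge (a point): The same point on the BLUE tray's right panel: a like panel, same size, same start. Own z: up the panel from crease to edge; y: along the crease; x: out of the outer face. Crease: 65 mm along -z. Each panel turns about its crease only, stops by itself at upright (91 degrees) and stays at any angle where it is left (stiff crease: about 1 N at the free edge moves it).
- blue_far_edge (a point): The same point on the BLUE tray's far panel (side away from the robot): a like panel, same size, start and stiffness. Own z: up the panel from crease to edge; y: along the crease; x: out of the outer face. Crease: 65 mm along -z. The blue tray's fourth side, the near wall, is fixed upright, its top 69 mm above the bench.
- yellow_tray: The other tray, same but YELLOW, beside the blue one. Both are fixed to the bench: base 130 x 130 x 4 mm, fixed near wall 65 mm high, three panels hinged on the left, right and far base edges, reaching up to 54 mm beyond the base. Origin: centre of the base's underside, on the bench; x from near wall to far panel, y to the left panel, z up.

How it is judged:
By the outcome, as a careful person would: the job done as asked, in the order asked, and still so for the second after the job is handed in, with the robot touching nothing.
It also fails if it takes over 54 s, if anything falls off the work surface, if the arm or the gripper's body presses on something with over 40 N, if the wrist force passes 120 N, or if a joint passes its speed limit or range.

## Robot

A 6-joint arm with a two-finger parallel gripper is mounted at the origin on the work surface. World frame = base frame: x ahead of the robot, y to its left, z up, the work surface at z = 0. Lengths are in mm, angles in degrees, forces in N, time in s.
With the tool pointing down it reaches from about 425 to 925 mm from the base axis. Payload 12.5 kg.
Tool frame: the origin (TCP) lies at the very end of the fingers, on their centre line; the grasp point (between the pads) lies 19 mm behind it (grip_depth is the z of the grasp point in the tool frame, in mm); z points along the fingers, y is the line along which they close (so a half turn about z gives the same grasp; the last joint's range is limited). The gripper opens to 85 mm and grips with 20 to 120 N. Pads are 22 mm wide; open, the fingers measure 114 mm over their backs; the gripper's body (76 mm by 85 mm) begins 54 mm behind the grasp point. The pads swing forward as they close: fully open they stand 13 mm farther back than shut.
Start: joints at [-71.425, 28.126, 89.318, -0, 62.55, -6.05], TCP at [260.454, -568.162, 231.327] pointing down, gripper open.
Joint ranges: [-177.58, 177.58], [-47.91, 125.51], [2.72, 160], [-65.01, 245.01], [3.68, 167.84], [-153.87, 153.87]. Speed limits (degrees/s): [127.2, 127.2, 159.86, 180, 180, 180].

## Interface

Orientations are given as [roll, pitch, yaw] about the fixed x, y, z axes, in that order (R = Rz(yaw) Ry(pitch) Rx(roll)).
In Python, from cell import get_state, snapshot, calibration, finish_job, grip_depth gives the robot as it stands. The module is installed in compiled form; this text tells all that it offers.
- The arm moves only by the tool servo_tool, never from a script. Its arguments are lists of equal length, an entry for each row: "linear": the shift along the tool's x, y, z in cm, a list of three; "yaw": the turn about the tool's z in rad; "claw": the finger opening in cm, from 0 to 8.54. In form: {"linear": [[x, y, z], ...], "yaw": [yaw, ...], "claw": [claw, ...]}. A call has 1 to 20 rows; each row shifts and turns the commanded pose from where the row before left it, along the tool's axes as they then stand; what a row does not reach is not made up. A row lasts 1/10 s, in which the tool goes at most 50 mm and 8.59 degrees, less where a joint would pass 70% of its speed; a pose out of reach is approached as far as the arm can. A call is refused whole if a number of a shift passes 5 or a number of a turn 0.15, either way. A call with a gripper value outside its range is refused whole. The fingers move at their own pace and stop on an object; "newtons" is the grip in N (left out, the last holds). Time passes only in rows, so rows that do not move let the fingers close. It gives the time, the measured TCP pose, the force, the opening and the grip force at its end, in the units of the state.
- get_state(): the state, without advancing time (a new reading comes with each control period).
- snapshot(name): name is "scene" or "top"; returns (picture, depth): 384x512x3 uint8, red, green, blue; 384x512 float32, mm along the optical axis (not along the pixel's ray), 0 where there is no reading.
- calibration(name): a dict with "vertical_fov" (degrees; the focal length in pixels is half the picture's height over the tangent of half this angle, whatever the lens; pixels are square), "cx", "cy" (the principal point, pixels), "dist_coeffs" ([k1, k2, p1, p2, k3] as OpenCV has them; the pictures are not rectified), "pose" (4x4, takes a point from camera to world coordinates). Camera axes: x right, y down, z forward; pixel columns grow to the right and rows downward; lengths in mm; the calibration is good to about 2 mm. A picture is of the moment at which its call begins. calibration takes no time and is no camera call.
- finish_job(): hands the job in; it is judged then, once.
The state is a dict: "time_s": time; "q": joint angles; "qvel": joint speeds; "tau": joint torques, N m; "tcp_pos": TCP position; "tool_rot": TCP orientation; "contact_force": force on the tool from outside, world axes, zero at the start; "moment": the same for the moment, N m; "opening": finger opening in mm; "finger_force": force on a finger pad.
Only numpy, scipy, OpenCV 4.12 (cv2) and the standard library are available. Lean on these libraries where they do the work, as an engineer would, in place of code of your own. Each camera call takes 0.05 s, during which the arm holds its last target. There are 200 camera calls.

## Working session

There is one attempt and no reset: what is moved stays moved. The work goes in short steps, Python scripts to look and compute and a tool call to move; the robot and the scene stay as the last step left them, time stands still between calls to the robot, and variables do not carry over. Pictures are saved under pics/ and viewed, at most 10 in all, crops included, and the job is handed in when it is done.

Besides the shell and the picture viewer there is one more tool, called after "Request:" as name(argument=value, ...) on one line, values as JSON. servo_tool: Moves the arm, as the interface text tells. Its arguments: {"type":"object","properties":{"linear":{"type":"array"},"yaw":{"type":"array"},"claw":{"type":"array"},"newtons":{"type":"number"}},"required":["linear","yaw","claw"]}

```bash
mkdir -p pics
cat > h.py <<'E'
import numpy as np, cv2
from cell import *
def cloud(name):
    im,d=snapshot(name); c=calibration(name)
    f=im.shape[0]/2/np.tan(np.radians(c["vertical_fov"]/2))
    K=np.array([[f,0,c["cx"]],[0,f,c["cy"]],[0,0,1]])
    v,u=np.mgrid[:im.shape[0],:im.shape[1]]
    p=cv2.undistortPoints(np.stack([u,v],-1).reshape(-1,1,2).astype(np.float64),K,np.array(c["dist_coeffs"],float)).reshape(im.shape[0],im.shape[1],2)
    P=np.concatenate([p*d[...,None],d[...,None]],-1)
    T=np.array(c["pose"]); W=P@T[:3,:3].T+T[:3,3]
    W[d==0]=np.nan
    return im,W
E
python3 - <<'E'
from h import *
print(get_state(), grip_depth)
for n in ("top","scene"):
    im,W=cloud(n); cv2.imwrite(f"pics/{n}0.png",im[...,::-1]); np.save(f"pics/{n}0.npy",W)
    hsv=cv2.cvtColor(im,cv2.COLOR_RGB2HSV)
    for nm,lo,hi in(("blue",95,130),("yellow",18,35)):
        m=(hsv[...,0]>lo)&(hsv[...,0]<hi)&(hsv[...,1]>90)&np.isfinite(W[...,0])
        q=W[m]; print(n,nm,m.sum(),np.percentile(q,[1,50,99],axis=0).round().tolist() if m.sum() else 0)
    print(np.array(calibration(n)["pose"]).round(2).tolist())
E
```

```text
{'time_s': 0.0, 'q': array([-7.14261065e+01,  2.81658115e+01,  8.93506861e+01,  2.01178637e-03,
        6.25501960e+01, -6.05186660e+00]), 'qvel': array([ 0.06913523,  0.02591339,  0.04879497,  0.11402453, -0.03085216,
       -0.03243984]), 'tau': array([ 1.56888666e-03, -6.18442512e+01, -2.61592770e+01, -2.55444519e-07,
        4.07465399e-03,  3.96770838e-05]), 'tcp_pos': array([ 260.37025247, -567.92773689,  230.70632982]), 'tool_rot': array([-1.79933866e+02, -8.80568572e-03,  2.46248266e+01]), 'contact_force': array([-0.46561297,  0.22366456, -0.31246698]), 'moment': array([-0.0201426 ,  0.05723148,  0.00502345]), 'finger_force': 0.0, 'opening': 85.07112509172265} -18.700000000000003
top blue 8498 [[262.0, -392.0, -2.0], [492.0, 224.0, 17.0], [880.0, 567.0, 566.0]]
top yellow 8060 [[246.0, -327.0, -229.0], [550.0, -218.0, 17.0], [1174.0, 550.0, 581.0]]
[[-0.01, -0.99, 0.17, 405.13], [-1.0, 0.01, -0.01, 12.76], [0.01, -0.17, -0.99, 942.03], [0.0, 0.0, 0.0, 1.0]]
scene blue 8554 [[-1473.0, -403.0, -563.0], [261.0, 404.0, 2.0], [885.0, 2224.0, 373.0]]
scene yellow 9154 [[-3.0, -329.0, -0.0], [503.0, -179.0, 30.0], [655.0, 88.0, 405.0]]
[[0.73, 0.39, -0.57, 1152.62], [0.68, -0.41, 0.6, -633.04], [-0.0, -0.82, -0.57, 636.88], [0.0, 0.0, 0.0, 1.0]]
```

View pics/top0.png

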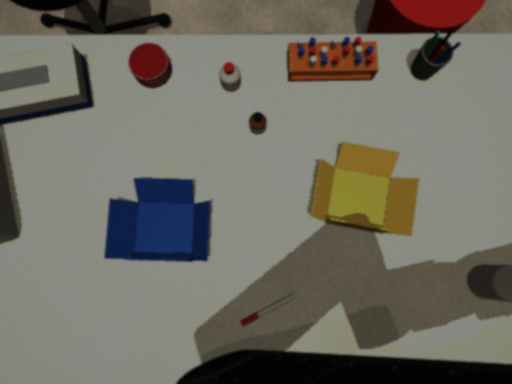

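View pics/scene0.png

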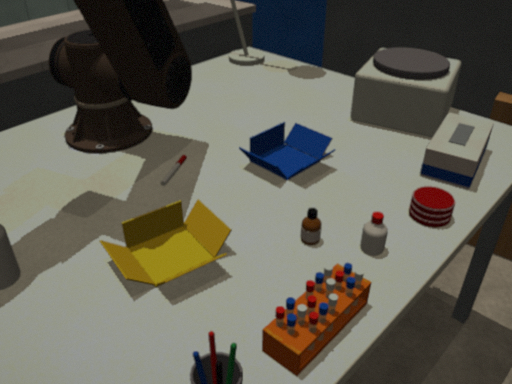

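The top picture shows the blue tray at about (158,220), with its base at cols 135-193 and rows 203-258. The left panel is at cols 105-137, the right at 193-211 and the far at rows 178-203. The scene view shows the near wall upright and clear space around the tray. Next I'll fit the geometry.

Run:
```python
from h import *
allp=[]
for n,(r0,r1,c0,c1) in (("top",(170,270,98,218)),("scene",(115,185,232,340))):
    im=cv2.imread(f"pics/{n}0.png"); W=np.load(f"pics/{n}0.npy")
    hsv=cv2.cvtColor(im,cv2.COLOR_BGR2HSV)
    m=(hsv[...,0]>100)&(hsv[...,0]<130)&(hsv[...,1]>120)
    b=np.zeros_like(m); b[r0:r1,c0:c1]=1; m&=b; q=W[m]; q=q[np.isfinite(q[:,0])]
    print(n,len(q),np.percentile(q,[0.5,50,99.5],axis=0).round().tolist())
    base=q[(q[:,2]<9)&(q[:,2]>-6)]
    r=cv2.minAreaRect(base[:,:2].astype(np.float32)); print("base rect",r)
    allp.append(q)
q=allp[0]
# column profiles: max/mean z by y and by x
for y in range(90,350,10):
    s=q[(abs(q[:,1]-y)<5)&(q[:,0]>420)&(q[:,0]<520)]
    if len(s): print("y",y,len(s),np.median(s[:,2]).round(1),s[:,0].min().round(),s[:,0].max().round())
for x in range(380,640,10):
    s=q[(abs(q[:,0]-x)<5)&(abs(q[:,1]-np.median(q[:,1]))<45)]
    if len(s): print("x",x,len(s),np.median(s[:,2]).round(1),s[:,1].min().round(),s[:,1].max().round())
```

```text
top 7026 [[413.0, 115.0, -1.0], [488.0, 226.0, 9.0], [580.0, 325.0, 68.0]]
base rect ((478.6762390136719, 219.06295776367188), (137.1189422607422, 129.49118041992188), 88.8281478881836)
scene 2885 [[410.0, 110.0, 1.0], [463.0, 240.0, 20.0], [583.0, 323.0, 68.0]]
base rect ((475.7198181152344, 217.2396240234375), (141.6813201904297, 130.33135986328125), 88.25684356689453)
y 110 20 56.1 470.0 518.0
y 120 188 50.3 420.0 519.0
y 130 184 37.4 421.0 520.0
y 140 169 24.5 421.0 520.0
y 150 173 11.0 421.0 520.0
y 160 197 2.6 422.0 519.0
y 170 202 2.4 422.0 519.0
y 180 205 2.4 422.0 519.0
y 190 203 2.4 422.0 519.0
y 200 203 2.7 422.0 519.0
y 210 206 2.6 422.0 519.0
y 220 201 2.4 422.0 519.0
y 230 207 2.4 420.0 519.0
y 240 211 2.5 420.0 519.0
y 250 207 2.5 420.0 519.0
y 260 211 2.9 420.0 519.0
y 270 207 2.5 420.0 519.0
y 280 244 4.0 420.0 520.0
y 290 272 13.9 420.0 520.0
y 300 288 23.8 420.0 519.0
y 310 290 33.3 420.0 520.0
y 320 299 43.0 420.0 519.0
y 330 42 47.5 420.0 512.0
x 410 36 67.7 181.0 252.0
x 420 215 2.4 181.0 271.0
x 430 178 2.5 182.0 271.0
x 440 189 2.5 182.0 271.0
x 450 199 2.6 182.0 270.0
x 460 170 2.6 182.0 270.0
x 470 204 2.6 182.0 271.0
x 480 164 2.3 182.0 271.0
x 490 199 2.6 183.0 270.0
x 500 164 2.6 183.0 271.0
x 510 196 2.5 182.0 270.0
x 520 165 2.8 181.0 270.0
x 530 197 2.5 182.0 271.0
x 540 199 8.2 182.0 271.0
x 550 204 18.8 181.0 271.0
x 560 218 28.8 181.0 271.0
x 570 232 40.4 181.0 271.0
x 580 158 49.5 183.0 270.0
```

The base spans about x 410-540 and y 153-282, with yaw of about -1°. The free edges sit at y≈327 (left), y≈113 (right) and x≈582 (far), all at z≈50. I'll close the fingers, square the tool and travel high out to the left side.

Request:
servo_tool(linear=[[0,0,0],[0,0,0],[0,0,0],[3.75,-3.35,0],[3.75,-3.35,0],[3.75,-3.35,0],[3.75,-3.35,0],[3.75,-3.35,0],[3.75,-3.35,0],[3.75,-3.35,0],[3.75,-3.35,0],[0,-4,0],[0,-4,0],[0,-4,0],[0,-4,0],[0,-4,0],[0,-4,0],[0,-4,0],[0,-4,0],[0,-4,0]], yaw=[0.147,0.147,0.147,0,0,0,0,0,0,0,0,0,0,0,0,0,0,0,0,0], claw=[0,0,0,0,0,0,0,0,0,0,0,0,0,0,0,0,0,0,0,0], newtons=20)

```text
time_s: 2.1
tcp_pos: [565.4, 56.6, 231.1]
tool_rot: [180.0, 0.0, -0.6]
contact_force: [-0.1, -0.5, -0.4]
opening: -0.1
finger_force: 0.0
```

Request:
servo_tool(linear=[[-1.1,-4,0],[-1.1,-4,0],[-1.1,-4,0],[-1.1,-4,0],[-1.1,-4,0],[-1.1,-4,0],[-1.1,-4,0],[-1.1,-3,0],[0,0,0],[0,0,3],[0,0,3],[0,0,3],[0,0,3],[0,0,3],[0,0,3],[0,0,1.8],[0,0,0],[0,0,0]], yaw=[0,0,0,0,0,0,0,0,0,0,0,0,0,0,0,0,0,0], claw=[0,0,0,0,0,0,0,0,0,0,0,0,0,0,0,0,0,0])

```text
time_s: 3.9
tcp_pos: [481.5, 365.6, 33.5]
tool_rot: [180.0, 0.0, -0.7]
contact_force: [-0.2, 0.1, -0.2]
opening: -0.2
finger_force: 0.0
```

Request:
servo_tool(linear=[[0,0.8,0],[0,0.8,0],[0,0.8,0],[0,0.8,0],[0,0.8,0],[0,0.8,0],[0,0.8,0],[0,0.5,0],[0,0.3,0],[0,0,0],[0,0,0]], yaw=[0,0,0,0,0,0,0,0,0,0,0], claw=[0,0,0,0,0,0,0,0,0,0,0])

```text
time_s: 5.0
tcp_pos: [480.5, 301.9, 33.1]
tool_rot: [180.0, 0.0, -0.6]
contact_force: [0.7, 0.4, -0.7]
opening: -0.2
finger_force: 0.0
```

Request:
servo_tool(linear=[[0,0.2,0],[0,0.2,0],[0,0,0]], yaw=[0,0,0], claw=[0,0,0])

```text
time_s: 5.3
tcp_pos: [480.4, 297.8, 33.2]
tool_rot: [180.0, 0.0, -0.6]
contact_force: [-0.7, 0.8, -0.5]
opening: 0.1
finger_force: 0.1
```

Request:
servo_tool(linear=[[0,0.2,0],[0,0.2,0],[0,0,0]], yaw=[0,0,0], claw=[0,0,0])

```text
time_s: 5.6
tcp_pos: [480.4, 294.6, 33.3]
tool_rot: [-179.9, -0.0, -0.7]
contact_force: [-1.3, 8.1, -1.8]
opening: -0.4
finger_force: 4.0
```

Run:
```python
from h import *
im,W=cloud("top"); a=cv2.resize(im[160:290,80:260,::-1],None,fx=3,fy=3)
im2,_=cloud("scene"); b=cv2.resize(im2[90:220,220:360,::-1],None,fx=3,fy=3)[:390]
cv2.imwrite("pics/l1.png",cv2.resize(np.hstack([a,b]),(790,321)))
```

```text
(no output)
```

View pics/l1.png

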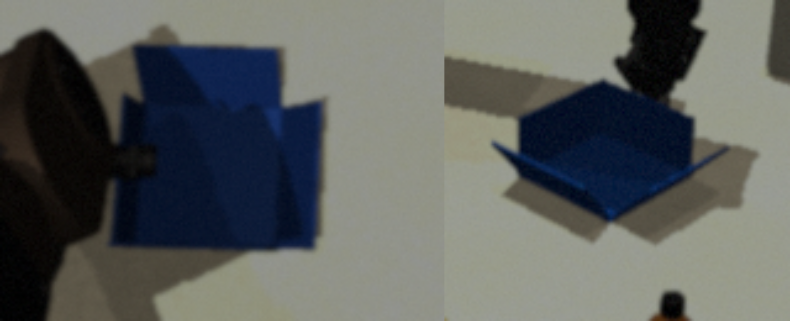

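The left panel is upright, hard against its stop (8 N), and the right and far panels still lean outward. I'll back off, rise and go over to the right side.

Request:
servo_tool(linear=[[0,0.1,0],[0,0,0],[0,-2,0],[0,-3,0],[0,0,-3],[0,0,-4],[0,0,-4],[0,0,-4],[0,2,-1],[0,4,0],[0,4,0],[0,4,0],[0,4,0],[0,4,0],[0,4,0],[0,0.5,0],[0,0,0],[0,0,0]], yaw=[0,0,0,0,0,0,0,0,0,0,0,0,0,0,0,0,0,0], claw=[0,0,0,0,0,0,0,0,0,0,0,0,0,0,0,0,0,0])

```text
time_s: 7.5
tcp_pos: [478.0, 78.4, 193.3]
tool_rot: [-180.0, -0.0, -0.6]
contact_force: [0.2, -0.5, 0.3]
opening: 0.3
finger_force: 0.0
```

Request:
servo_tool(linear=[[0,0,4],[0,0,4],[0,0,4],[0,0,3.8],[0,0,0],[0,0,0]], yaw=[0,0,0,0,0,0], claw=[0,0,0,0,0,0])

```text
time_s: 8.1
tcp_pos: [478.0, 78.8, 35.5]
tool_rot: [180.0, 0.1, -0.6]
contact_force: [0.1, 0.4, 0.4]
opening: -0.1
finger_force: 0.0
```

Next I push to y≈137, then on to the stop.

Request:
servo_tool(linear=[[0,-0.8,0],[0,-0.8,0],[0,-0.8,0],[0,-0.8,0],[0,-0.8,0],[0,-0.8,0],[0,-0.5,0],[0,-0.3,0],[0,-0.2,0],[0,0,0],[0,0,0]], yaw=[0,0,0,0,0,0,0,0,0,0,0], claw=[0,0,0,0,0,0,0,0,0,0,0])

```text
time_s: 9.2
tcp_pos: [478.6, 135.8, 35.2]
tool_rot: [180.0, 0.0, -0.7]
contact_force: [-0.2, -0.3, -0.8]
opening: -0.2
finger_force: 0.0
```

Request:
servo_tool(linear=[[0,-0.2,0],[0,-0.2,0],[0,0,0]], yaw=[0,0,0], claw=[0,0,0])

```text
time_s: 9.5
tcp_pos: [478.7, 139.4, 35.2]
tool_rot: [180.0, 0.0, -0.6]
contact_force: [-0.1, -8.7, -0.1]
opening: -0.0
finger_force: 4.2
```

Request:
servo_tool(linear=[[0,-0.1,0],[0,0,0],[0,1.5,0],[0,2.5,0],[0,0,-3],[0,0,-4],[0,0,-4],[0,0,-4],[3.5,-2,0],[3.5,-4,0],[3.5,-4,0],[3.2,-2,0],[0,0,0],[0,0,0]], yaw=[0,0,0,0,0,0,0,0,0,0,0,0,0,0], claw=[0,0,0,0,0,0,0,0,0,0,0,0,0,0])

```text
time_s: 10.9
tcp_pos: [612.1, 215.0, 184.4]
tool_rot: [180.0, 0.1, -0.6]
contact_force: [-0.9, -0.0, -0.7]
opening: 0.2
finger_force: 0.0
```

Request:
servo_tool(linear=[[0,0,4],[0,0,4],[0,0,4],[0,0,3],[0,0,0],[0,0,0]], yaw=[0,0,0,0,0,0], claw=[0,0,0,0,0,0])

```text
time_s: 11.5
tcp_pos: [612.3, 214.2, 36.1]
tool_rot: [180.0, 0.0, -0.7]
contact_force: [0.3, 0.5, 0.3]
opening: 0.3
finger_force: 0.0
```

Request:
servo_tool(linear=[[-0.8,0,0],[-0.8,0,0],[-0.8,0,0],[-0.8,0,0],[-0.8,0,0],[-0.8,0,0],[-0.5,0,0],[-0.3,0,0],[0,0,0],[0,0,0]], yaw=[0,0,0,0,0,0,0,0,0,0], claw=[0,0,0,0,0,0,0,0,0,0])

```text
time_s: 12.5
tcp_pos: [556.4, 215.3, 35.1]
tool_rot: [180.0, 0.0, -0.6]
contact_force: [1.0, -0.1, 0.2]
opening: 0.2
finger_force: 0.0
```

Request:
servo_tool(linear=[[-0.2,0,0],[-0.2,0,0],[0,0,0]], yaw=[0,0,0], claw=[0,0,0])

```text
time_s: 12.8
tcp_pos: [552.2, 215.3, 35.2]
tool_rot: [180.0, 0.0, -0.6]
contact_force: [0.1, 0.7, -0.1]
opening: 0.3
finger_force: 0.0
```

Request:
servo_tool(linear=[[-0.15,0,0],[-0.15,0,0],[0,0,0]], yaw=[0,0,0], claw=[0,0,0])

```text
time_s: 13.1
tcp_pos: [551.4, 215.4, 35.4]
tool_rot: [-180.0, -0.3, -0.6]
contact_force: [10.9, -0.4, -6.1]
opening: 0.1
finger_force: 5.1
```

The far panel is at its stop too (11 N). I'll retreat well clear and check.

Request:
servo_tool(linear=[[0,0,0],[2,0,0],[3,0,0],[0,0,-3],[0,0,-4],[0,0,-4],[0,0,-4],[0,0,-2],[3,3,0],[3,4,0],[0,4,0],[0,4,0],[0,4,0],[0,4,0],[0,4,0],[0,0,0],[0,0,0]], yaw=[0,0,0,0,0,0,0,0,0,0,0,0,0,0,0,0,0], claw=[0,0,0,0,0,0,0,0,0,0,0,0,0,0,0,0,0])

```text
time_s: 14.8
tcp_pos: [656.1, -56.5, 205.1]
tool_rot: [-180.0, 0.0, -0.7]
contact_force: [-0.3, 0.6, 0.3]
opening: 0.1
finger_force: 0.0
```

Run:
```python
from h import *
im,W=cloud("top"); a=cv2.resize(im[160:290,80:260,::-1],None,fx=3,fy=3)
im2,W2=cloud("scene"); b=cv2.resize(im2[90:220,220:360,::-1],None,fx=3,fy=3)[:390]
cv2.imwrite("pics/end.png",cv2.resize(np.hstack([a,b]),(790,321)))
for X in(W,W2):
    q=X.reshape(-1,3); q=q[np.isfinite(q[:,0])]
    q=q[(q[:,0]>380)&(q[:,0]<620)&(q[:,1]>90)&(q[:,1]<350)&(q[:,2]>20)&(q[:,2]<90)]
    for lo,hi in((20,35),(35,50),(50,62),(62,80)):
        s=q[(q[:,2]>lo)&(q[:,2]<hi)]; L=s[s[:,1]>260]; R=s[s[:,1]<175]; F=s[s[:,0]>520]
        print(lo,len(s),[np.percentile(v,[5,50,95]).round(1).tolist() if len(v) else 0 for v in (L[:,1],R[:,1],F[:,0])])
```

```text
20 221 [[276.1, 278.9, 280.6], [149.9, 152.1, 163.4], [522.5, 534.7, 537.4]]
35 227 [[276.2, 278.6, 280.8], [150.6, 152.6, 160.4], [522.4, 534.8, 537.1]]
50 194 [[276.3, 278.3, 280.4], [150.8, 153.2, 165.6], [522.5, 534.1, 536.6]]
62 546 [[266.5, 279.1, 282.6], [151.4, 154.8, 170.2], [524.4, 536.0, 538.8]]
20 520 [[261.9, 276.3, 279.5], [147.8, 151.1, 165.9], [527.6, 539.1, 542.1]]
35 525 [[262.8, 275.6, 279.2], [147.4, 151.2, 165.7], [527.2, 538.6, 541.9]]
50 384 [[263.7, 275.1, 278.1], [147.9, 152.0, 172.3], [523.7, 538.6, 541.5]]
62 314 [[267.4, 275.4, 279.1], [148.6, 153.0, 169.4], [523.9, 537.7, 540.8]]
```

View pics/end.png

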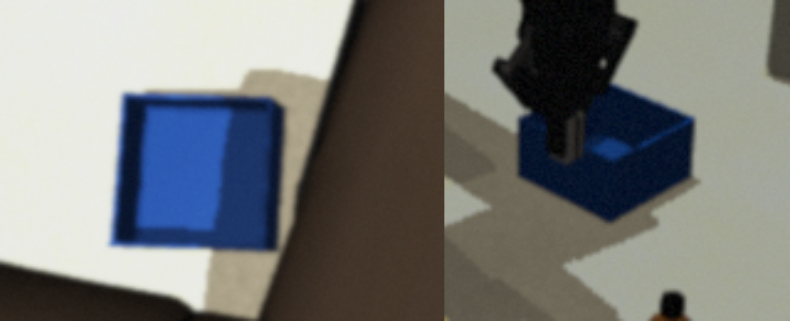

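All three panels stand upright and form a closed box in both views. Their faces hold the same position at every height. The arm is clear at z=205.

```bash
python3 -c "
from cell import *
print(finish_job())"
```

```text
the job is handed in; nothing more can be done
None
```

The blue tray is erected: its left, right and far panels all stand upright against their stops, the yellow tray was not touched, and the job was handed in at about 15 s.

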